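Close the microcentrifuge lid and start the spin

ROBOT

A 7-joint arm with a two-finger parallel gripper is mounted at the origin on the work surface. World frame = base frame: x ahead of the robot, y to its left, z up, the work surface at z = 0. Lengths are in m, angles in rad, forces in N, time in s.
With the tool pointing down it reaches from about 0.4 to 0.85 m from the base axis. Payload 4.5 kg.
Tool frame: the origin (TCP) lies on the centre line of the jaws, within the pads' length; the fingertips stand r.tip_reach ahead of it and the grasp point (between the pads) lies 3 mm ahead of it (r.tip_reach is the distance from the TCP to the fingertips, in m); z points along the fingers, y is the line along which they close (so a half turn about z gives the same grasp; the last joint's range is limited). The gripper opens to 88 mm and grips with 3 to 60 N. Pads are 18 mm wide; open, the fingers measure 123 mm over their backs; the gripper's body (75 mm by 187 mm) begins 45 mm behind the grasp point.
Start: joints at [1.272, 0.689, -0.195, 1.565, 0.157, 0.902, -0.215], TCP at [0.204, -0.591, 0.261] pointing down, gripper open.
Joint ranges: [-3.01, 3.01], [-0.46, 2.08], [-1.47, 1.51], [0.13, 2.56], [-1, 4.14], [0.04, 2.09], [-2.66, 2.66]. Speed limits (rad/s): [2.57, 2.57, 3.14, 3.14, 3.14, 3.14, 3.14].

INTERFACE

Orientations are given as a unit quaternion [x, y, z, w].
In Python, from plant import readout, eyes, ticket, r gives the robot as it stands. The module is installed in compiled form; this text tells all that it offers.
- The arm moves only by the tool carry_out, never from a script. Its argument "motion" is a list that holds one entry, the list of rows, each a list of 7 numbers: the shift along the tool's x, y, z in mm, then the turn, a rotation vector about the tool's x, y, z in rad, then the opening in per cent of the stroke, from 0 (shut) to 100 (fully open). In form: [[[dx, dy, dz, ax, ay, az, claw], ...]]. A call has 1 to 8 rows; each row shifts and turns the commanded pose from where the row before left it, along the tool's axes as they then stand; what a row does not reach is not made up. A row lasts 1/10 s, in which the tool goes at most 50 mm and 8.59 degrees, less where a joint would pass 70% of its speed; a pose out of reach is approached as far as the arm can. A call is refused whole if a number of a shift passes 50 or a number of a turn 0.15, either way. A call with a gripper value outside its range is refused whole. The fingers move at their own pace and stop on an object; "squeeze" is the grip in N (left out, the last holds). Time passes only in rows, so rows that do not move let the fingers close. It gives the time, the measured TCP pose, the force and the opening at its end, in the units of the state.
- readout.get_state(): the state, without advancing time (a new reading comes with each control period).
- eyes.snapshot(name): name is "scene" or "top" or "wrist"; returns a dict with "pixels" (480x640x3 uint8, red, green, blue), "K" (3x3 intrinsics, pixels), "origin" and "attitude" of the camera in the world. Camera axes: x right, y down, z forward; pixel columns grow to the right and rows downward; lengths in m; the calibration is good to about 2 mm. A picture is of the moment at which its call begins. There is no depth.
- ticket.finish_job(): hands the job in, once; it reports no verdict.
The state is a dict: "clock": time; "q": joint angles; "qd": joint speeds; "joint_torque": joint torques, N m; "tool_pos": TCP position; "eef_rot": TCP orientation; "contact_force": force on the tool from outside, world axes, zero at the start; "moment": the same for the moment, N m; "opening": opening from 0.0 (shut) to 1.0 (fully open).
Only numpy, scipy, OpenCV 4.12 (cv2) and the standard library are available. Lean on these libraries where they do the work, as an engineer would, in place of code of your own. Each camera call takes 0.05 s, during which the arm holds its last target. There are 200 camera calls.

TASK

The rotor of the bench centrifuge is loaded and its lid stands open. With the fingertips, push the lid gently down until it is fully shut, without gripping, lifting or slamming it, then press the large start key with a fingertip. Press no other key, leave the things standing round the machine where they are, and finish with the hand clear of everything.

Things in the scene. Friction and masses are not known exactly. Their poses are not given: they have to be found in the camera images.
- centrifuge: White bench microcentrifuge, fixed, 260 deep (its x) x 226 wide (y) x 151 high with the lid shut. Origin: middle of the underside, on the bench; z up, x from the operator's front to the rear, where the lid is hinged. Front strip (x -130 to -60 mm): key panel sloping up at 20 degrees from z 85 to z 111 mm. Behind it the housing with the open rotor bowl, top at z 125 mm.
- hinge (a point): Middle of the lid's hinge line, at (115, 0, 131) mm in the centrifuge's frame; the line runs along the centrifuge's y. Its axes are those of the centrifuge.
- lid (a joint): Lid angle in rad: 0 = fully shut (level, at its stop), grows as the front edge swings up and back; starts 0.9 to 1.2 open, stop at 1.4. Stiff friction hinge: the lid stays wherever it is left and takes about 1 to 6 N at its front edge to push down. The stop at 0 is hard.
- lid_front (a point): Middle of the lid's front edge on its outer (upper) face, moving with the lid; z is the outward normal, x points to the hinge. The lid is a grey frame with a clear window, 200 wide, 24 thick, reaching 180 mm from the hinge line (a finger lip 70 wide to 190 mm). Its outer face lies 20 mm outward of the hinge line (above it when shut).
- start_key (a joint): Travel of the start key in m: 0 = released, 0.005 = fully down. Sprung: starts to move at about 1.2 N, fully down at about 4.2 N, and comes back when let go. It counts as pressed beyond 0.003.
- start_key_top (a point): Middle of the top of the start key: the large round key, 26 mm across, at the right-hand end of the panel (negative y of the centrifuge), at (-101, -82, 103) mm in the centrifuge's frame. z is the normal of the panel (20 degrees off vertical, leaning to the front); the key moves along -z.
- open_key (a joint): Travel in m of the lid-release key, a small round key 16 mm across; not to be pressed. 0 = released, 0.005 = fully down, same spring.
- open_key_top (a point): Middle of the top of the lid-release key, at (-86, -34, 109) mm in the centrifuge's frame.
- short_key (a joint): Travel in m of the short-run key, a small round key 16 mm across; not to be pressed. 0 = released, 0.005 = fully down, same spring.
- short_key_top (a point): Middle of the top of the short-run key, at (-86, -6, 109) mm in the centrifuge's frame.
- tube_rack: White rack with microtubes, loose, 60 (x) x 110 (y) x 46 high, beside the centrifuge; origin at the middle of its underside. To be left alone.
- reagent_bottle: Amber bottle, loose, 60 across, 125 high, beside the centrifuge; origin at the middle of its underside. To be left alone.
- dishes: Two stacked clear culture dishes, loose, 91 across, 32 high, beside the centrifuge; origin at the middle of the underside. To be left alone.

How it is judged:
By the outcome, as a careful person would: the job done as asked, in the order asked, and still so for the second after the job is handed in, with the robot touching nothing.
It also fails if it takes over 51 s, if anything falls off the work surface, if the arm or the gripper's body presses on something with over 40 N, if the wrist force passes 120 N, or if a joint passes its speed limit or range.

## Working session

There is one attempt and no reset: what is moved stays moved. The work goes in short steps, Python scripts to look and compute and a tool call to move; the robot and the scene stay as the last step left them, time stands still between calls to the robot, and variables do not carry over. Pictures are saved under pics/ and viewed, on a budget of 10 in all, crops included, one or two more only if the job needs it, and the job is handed in when it is done.

Besides the shell and the picture viewer there is one more tool, called after "Request:" by a JSON object that holds its "method" and its "body", one argument or row to a line. carry_out: Moves the arm, as the interface text tells. Its arguments: {"type":"object","properties":{"motion":{"type":"array","items":{"type":"array","items":{"type":"array","items":{"type":"number"}}}},"squeeze":{"type":"number"}},"required":["motion"]}

```bash
mkdir -p pics
cat > h.py <<'E'
import numpy as np, cv2
from plant import readout, eyes, ticket, r
from scipy.spatial.transform import Rotation as R
def snap(n,f):
    s=eyes.snapshot(n); cv2.imwrite('pics/'+f,s['pixels'][:,:,::-1]); 
    np.savez('pics/'+f+'.npz',**{k:np.array(s[k]) for k in('K','origin','attitude')}); return s
E
python3 - <<'E'
from h import *
for n in('scene','top'):
    s=snap(n,n+'1.png'); print(n,s['K'],s['origin'],s['attitude'])
print(readout.get_state(), r.tip_reach)
E
```

```text
scene [[513.86765858   0.         318.57365599]
 [  0.         513.86765858 231.64553888]
 [  0.           0.           1.        ]] [ 0.6959012  -0.4062684   0.88104821] [ 0.95378432  0.11704913 -0.0321897  -0.2748796 ]
top [[508.9835897    0.         322.28389048]
 [  0.         508.9835897  239.07435043]
 [  0.           0.           1.        ]] [0.44429147 0.05813566 1.1266207 ] [-0.69891804  0.71103711 -0.05844994  0.05023356]
{'clock': 0.1, 'q': array([ 1.27176123,  0.68991303, -0.19452087,  1.56620403,  0.1573208 ,
        0.90250584, -0.21507576]), 'qd': array([ 3.53700138e-04,  4.92042405e-04, -2.70429863e-04, -1.53886518e-03,
        8.18015944e-05, -1.90918496e-03,  3.38629996e-04]), 'joint_torque': array([-4.30191445e-03, -5.28503430e+01, -1.27181523e+00, -1.53836238e+01,
       -5.25815960e-02,  2.05966455e-03,  7.68990708e-05]), 'tool_pos': array([ 0.20399103, -0.59022625,  0.25999176]), 'eef_rot': array([ 9.86175116e-01,  1.65704466e-01, -2.00834001e-04, -7.93634871e-04]), 'contact_force': array([-0.45339833, -0.06196245, -0.50141174]), 'moment': array([ 0.03781245, -0.00304557,  0.03329701]), 'opening': 0.9969743782615111} 0.022
```

View pics/scene1.png

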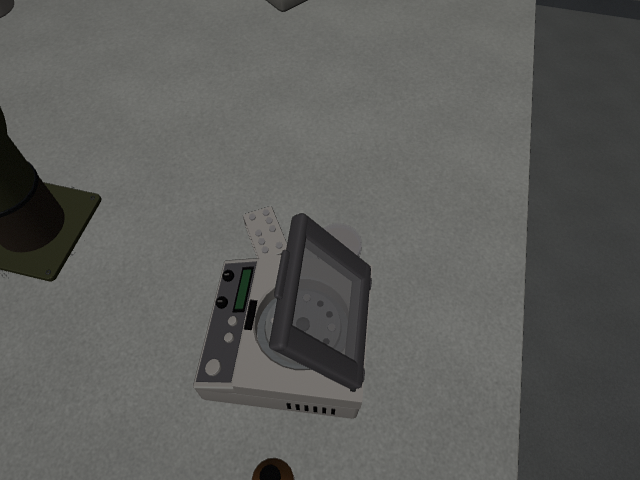

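View pics/top1.png

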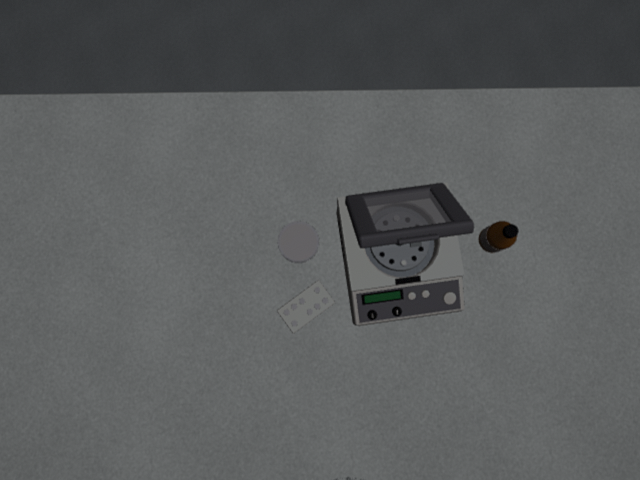

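The scene picture shows the start key at (212,367), small keys at (228,337) and (232,321), and the lid's front edge from (300,215) to (275,348). In the top picture the start key is at (450,298), the small keys at (426,294) and (412,296), and the lid's front edge runs from (360,243) to (472,232). I'll fit the pose next.

```bash
cat > fit.py <<'E'
from h import *
from scipy.optimize import least_squares
cam={n:np.load(f'pics/{n}1.png.npz') for n in('scene','top')}
def proj(c,P):
    p=R.from_quat(c['attitude']).inv().apply(np.atleast_2d(P)-c['origin']); q=p@c['K'].T; return q[:,:2]/q[:,2:]
B=np.array([[-101,-82,103],[-86,-34,109],[-86,-6,109],[-130,-113,85],[-130,113,85]])/1e3
obs={'scene':[(212,367),(228,337),(232,321),(197,386),(225,261)],'top':[(450,298),(426,294),(412,296),(462,311),(354,325)]}
H=np.array([115,0,131])/1e3
def lidp(a,p): return H+R.from_euler('y',a).apply(np.array(p)/1e3)
def W(x,P): return R.from_euler('z',x[2]).apply(P)+[x[0],x[1],0]
f=lambda x: np.concatenate([(proj(cam[n],W(x,B))-obs[n]).ravel() for n in cam])
s=least_squares(f,[.6,-.15,0],loss='soft_l1'); print(s.x,s.fun.reshape(2,-1,2).round(1).tolist())
L=[[-180,100,20],[-180,-100,20],[-180,100,-4],[-180,-100,-4]]
for a in np.arange(.85,1.25,.05):
    print(round(a,2),[proj(cam[n],W(s.x,lidp(a,L))).round().astype(int).tolist() for n in cam])
E
python3 fit.py
```

```text
[ 0.57176807 -0.11620817  0.10526996] [[[-0.5, -0.5], [-0.2, -0.2], [-0.2, -0.8], [-6.8, 1.3], [-0.4, -1.4]], [[-0.4, -0.4], [-0.5, -1.0], [-0.4, -1.3], [2.7, -0.6], [0.5, -0.8]]]
0.85 [[[299, 213], [273, 349], [287, 218], [260, 351]], [[359, 240], [476, 226], [360, 252], [475, 238]]]
0.9 [[[304, 212], [279, 348], [292, 216], [265, 350]], [[359, 235], [476, 221], [360, 248], [476, 234]]]
0.95 [[[310, 210], [285, 348], [296, 214], [270, 349]], [[359, 230], [476, 216], [360, 243], [476, 229]]]
1.0 [[[315, 209], [292, 347], [301, 213], [276, 349]], [[358, 225], [476, 211], [359, 238], [476, 224]]]
1.05 [[[321, 208], [298, 347], [307, 212], [282, 348]], [[358, 220], [476, 206], [359, 234], [476, 219]]]
1.1 [[[327, 208], [305, 347], [312, 210], [288, 348]], [[357, 215], [476, 201], [359, 229], [476, 214]]]
1.15 [[[334, 207], [313, 347], [318, 209], [294, 347]], [[357, 209], [476, 195], [358, 223], [476, 209]]]
1.2 [[[340, 207], [320, 347], [324, 209], [301, 347]], [[356, 204], [475, 190], [358, 218], [476, 204]]]
```

Request:
{"method": "carry_out", "body": {
  "motion": [
    [[0,0,-28,0,0,0.114,0],[0,0,-28,0,0,0.114,0],[0,0,-28,0,0,0,0],[0,0,-28,0,0,0,0],[0,0,-28,0,0,0,0],[19,-18,0,0,0,0,0],[19,-18,0,0,0,0,0],[19,-18,0,0,0,0,0]]
  ],
  "squeeze": 10
}}

```text
clock: 0.9
tool_pos: [0.2556, -0.5301, 0.4005]
eef_rot: [0.999, 0.052, -0.0, -0.0]
contact_force: [0.1, 0.5, -0.5]
opening: 0.295
```

Request:
{"method": "carry_out", "body": {
  "motion": [
    [[19,-18,0,0,0,0,0],[19,-18,0,0,0,0,0],[19,-18,0,0,0,0,0],[19,-18,0,0,0,0,0],[19,-18,0,0,0,0,0],[19,-18,0,0,0,0,0],[19,-18,0,0,0,0,0],[19,-18,0,0,0,0,0]]
  ]
}}

```text
clock: 1.7
tool_pos: [0.3917, -0.3708, 0.4003]
eef_rot: [0.999, 0.052, -0.0, -0.0]
contact_force: [0.9, 0.3, 0.3]
opening: 0.005
```

Request:
{"method": "carry_out", "body": {
  "motion": [
    [[19,-18,0,0,0,0,0],[19,-18,0,0,0,0,0],[19,-18,0,0,0,0,0],[19,-18,0,0,0,0,0],[19,-18,0,0,0,0,0],[19,-18,0,0,0,0,0],[19,-18,0,0,0,0,0],[19,-18,0,0,0,0,0]]
  ]
}}

```text
clock: 2.5
tool_pos: [0.5278, -0.2119, 0.4003]
eef_rot: [0.999, 0.052, -0.001, -0.0]
contact_force: [0.1, -0.1, -0.6]
opening: 0.003
```

```bash
cat > rel.py <<'E'
from h import *
X=np.array([0.5718,-0.1162]);Y=0.1053
def rel():
    st=readout.get_state(); q=R.from_quat(st['eef_rot']); tip=st['tool_pos']+q.apply([0,0,r.tip_reach])
    C=R.from_euler('z',-Y); t=C.apply(tip-[*X,0])*1e3
    print('t',st['clock'],'tip in cf mm',t.round(1),'axes',(C*q).as_matrix().round(3).tolist(),'F cf',C.apply(st['contact_force']).round(2),'op',round(st['opening'],2))
if __name__=='__main__': rel()
E
python3 rel.py; python3 -c "
from h import *
snap('scene','s2.png')"
```

```text
t 2.5 tip in cf mm [-53.9 -90.5 378.3] axes [[1.0, -0.0, -0.001], [-0.0, -1.0, 0.0], [-0.001, -0.0, -1.0]] F cf [ 0.08 -0.12 -0.59] op 0.0
```

View pics/s2.png

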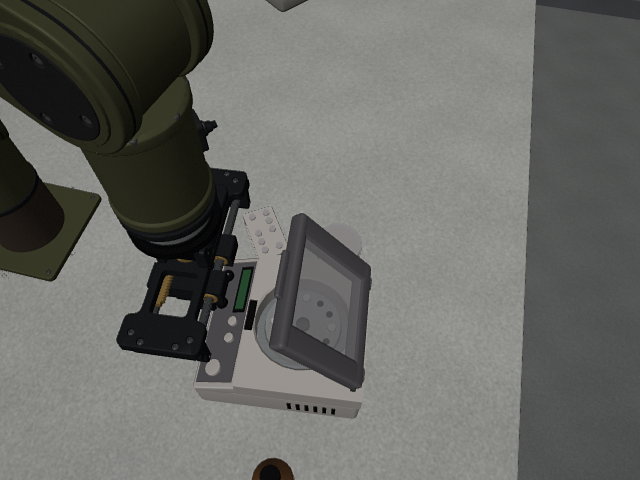

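The arm is above the machine with the gripper shut, the lid is unmoved (front edge still (300,215)–(275,348)), and nothing has been touched. I'll go on to the hover behind the lid's front edge.

Request:
{"method": "carry_out", "body": {
  "motion": [
    [[20,-18,0,0,0,0,0],[20,-18,0,0,0,0,0],[20,-18,0,0,0,0,0],[20,-18,0,0,0,0,0],[20,-18,0,0,0,0,0],[0,0,26,0,0,0,0],[0,0,26,0,0,0,0],[0,0,26,0,0,0,0]]
  ]
}}

```text
clock: 3.35
tool_pos: [0.6172, -0.1129, 0.3214]
eef_rot: [0.999, 0.053, -0.0, 0.0]
contact_force: [-0.2, -0.2, -0.0]
opening: 0.006
```

```bash
python3 rel.py; python3 -c "
from h import *
snap('scene','s3.png')"
```

```text
t 3.35 tip in cf mm [ 45.4  -1.5 299.4] axes [[1.0, -0.0, -0.001], [-0.0, -1.0, -0.0], [-0.001, 0.0, -1.0]] F cf [-0.19 -0.19 -0.05] op 0.01
```

View pics/s3.png

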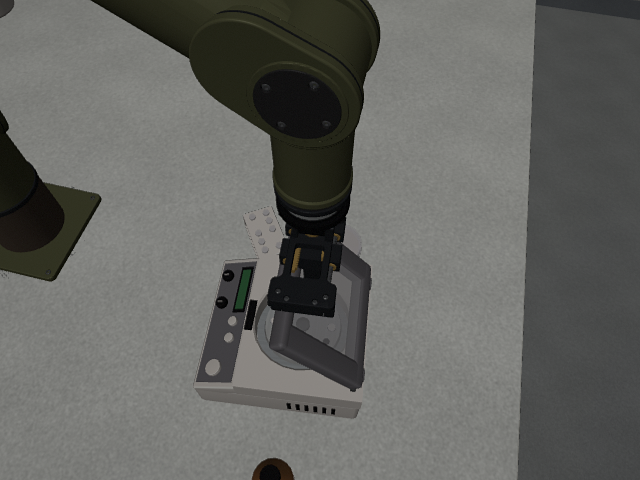

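The hand is over the lid's front bar, between the lid edge at about (290,340) and its back, and clear of everything. I'll make contact slowly.

Request:
{"method": "carry_out", "body": {
  "motion": [
    [[0,0,5,0,0,0,0],[0,0,5,0,0,0,0],[0,0,4,0,0,0,0],[0,0,4,0,0,0,0],[0,0,4,0,0,0,0],[0,0,4,0,0,0,0]]
  ]
}}

```text
clock: 4.0
tool_pos: [0.6176, -0.1129, 0.2968]
eef_rot: [0.999, 0.052, 0.0, 0.0]
contact_force: [0.3, 0.2, -0.1]
opening: 0.006
```

Request:
{"method": "carry_out", "body": {
  "motion": [
    [[-2,0,2,0,0,0,0],[-2,0,2,0,0,0,0],[-2,0,1.5,0,0,0,0],[-2,0,1.5,0,0,0,0],[-2,0,1.5,0,0,0,0],[-2,0,1.5,0,0,0,0]]
  ]
}}

```text
clock: 4.6
tool_pos: [0.6057, -0.1142, 0.2871]
eef_rot: [0.999, 0.052, 0.001, 0.0]
contact_force: [-0.0, -0.4, 3.4]
opening: 0.006
```

```bash
python3 rel.py
```

```text
t 4.6 tip in cf mm [ 34.   -1.6 265.1] axes [[1.0, -0.0, 0.001], [-0.0, -1.0, -0.0], [0.001, 0.0, -1.0]] F cf [-0.07 -0.36  3.43] op 0.01
```

Request:
{"method": "carry_out", "body": {
  "motion": [
    [[-2.4,0,2,0,0,0,0],[-2.4,0,2,0,0,0,0],[-2.4,0,2,0,0,0,0],[-2.4,0,2,0,0,0,0],[-2.4,0,2,0,0,0,0],[-2.4,0,2,0,0,0,0],[-2.4,0,2,0,0,0,0],[-2.4,0,2,0,0,0,0]]
  ]
}}

```text
clock: 5.4
tool_pos: [0.5863, -0.1163, 0.2705]
eef_rot: [0.999, 0.052, 0.0, 0.0]
contact_force: [0.5, -1.0, 2.0]
opening: 0.011
```

Request:
{"method": "carry_out", "body": {
  "motion": [
    [[-2,0,2.2,0,0,0,0],[-2,0,2.2,0,0,0,0],[-2,0,2.2,0,0,0,0],[-2,0,2.2,0,0,0,0],[-2,0,2.2,0,0,0,0],[-2,0,2.2,0,0,0,0],[-2,0,2.2,0,0,0,0],[-2,0,2.2,0,0,0,0]]
  ]
}}

```text
clock: 6.2
tool_pos: [0.5705, -0.1179, 0.2529]
eef_rot: [0.999, 0.052, 0.0, 0.0]
contact_force: [0.3, -2.0, 1.4]
opening: 0.001
```

```bash
python3 rel.py; python3 -c "
from h import *
snap('scene','s4.png')"
```

```text
t 6.2 tip in cf mm [ -1.5  -1.5 230.9] axes [[1.0, -0.001, 0.0], [-0.001, -1.0, -0.0], [0.0, 0.0, -1.0]] F cf [ 0.12 -2.01  1.41] op 0.0
```

View pics/s4.png

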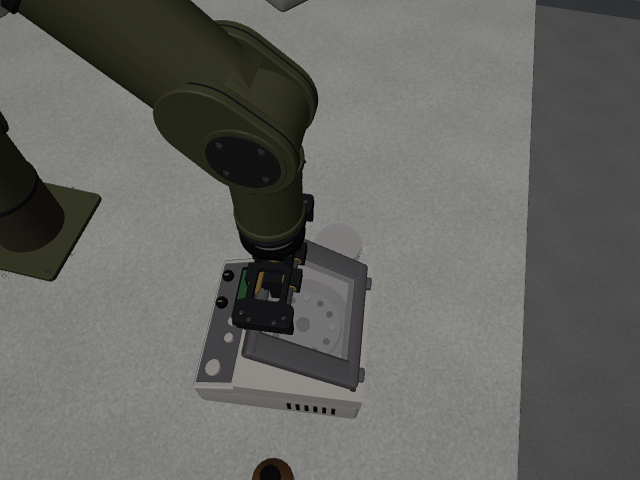

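The lid is following: its front right corner is now at about (245,355), with the hand on the front bar and forces of about 2 N.

Request:
{"method": "carry_out", "body": {
  "motion": [
    [[-1.7,0,2.5,0,0,0,0],[-1.7,0,2.5,0,0,0,0],[-1.7,0,2.5,0,0,0,0],[-1.7,0,2.5,0,0,0,0],[-1.7,0,2.5,0,0,0,0],[-1.7,0,2.5,0,0,0,0],[-1.7,0,2.5,0,0,0,0],[-1.7,0,2.5,0,0,0,0]]
  ]
}}

```text
clock: 7.05
tool_pos: [0.5571, -0.1193, 0.2329]
eef_rot: [0.999, 0.052, 0.0, 0.0]
contact_force: [-0.0, -2.0, 1.4]
opening: 0.009
```

Request:
{"method": "carry_out", "body": {
  "motion": [
    [[-1.3,0,2.7,0,0,0,0],[-1.3,0,2.7,0,0,0,0],[-1.3,0,2.7,0,0,0,0],[-1.3,0,2.7,0,0,0,0],[-1.3,0,2.7,0,0,0,0],[-1.3,0,2.7,0,0,0,0],[-1.3,0,2.7,0,0,0,0],[-1.3,0,2.7,0,0,0,0]]
  ]
}}

```text
clock: 7.85
tool_pos: [0.5468, -0.1202, 0.2113]
eef_rot: [0.999, 0.052, 0.0, -0.0]
contact_force: [0.8, -0.8, 0.9]
opening: 0.002
```

Request:
{"method": "carry_out", "body": {
  "motion": [
    [[-1,0,2.5,0,0,0,0],[-1,0,2.5,0,0,0,0],[-1,0,2.5,0,0,0,0],[-1,0,2.5,0,0,0,0],[-1,0,2.5,0,0,0,0],[-1,0,2.5,0,0,0,0],[-1,0,2.5,0,0,0,0],[-1,0,2.5,0,0,0,0]]
  ]
}}

```text
clock: 8.65
tool_pos: [0.5387, -0.121, 0.1913]
eef_rot: [0.999, 0.052, 0.0, -0.0]
contact_force: [0.6, 0.0, 0.8]
opening: 0.005
```

```bash
python3 rel.py
```

```text
t 8.65 tip in cf mm [-33.5  -1.3 169.3] axes [[1.0, -0.0, 0.0], [-0.0, -1.0, 0.0], [0.0, -0.0, -1.0]] F cf [ 0.63 -0.04  0.84] op 0.0
```

Request:
{"method": "carry_out", "body": {
  "motion": [
    [[-0.5,0,1.5,0,0,0,0],[-0.5,0,1.5,0,0,0,0],[-0.5,0,1.5,0,0,0,0],[-0.5,0,1.5,0,0,0,0],[-0.5,0,1.5,0,0,0,0],[-0.5,0,1.5,0,0,0,0],[-0.5,0,1.5,0,0,0,0],[-0.5,0,1.5,0,0,0,0]]
  ]
}}

```text
clock: 9.45
tool_pos: [0.5347, -0.1216, 0.1794]
eef_rot: [0.999, 0.052, 0.0, 0.0]
contact_force: [1.0, 1.1, 0.3]
opening: 0.004
```

Request:
{"method": "carry_out", "body": {
  "motion": [
    [[0,0,0.8,0,0,0,0],[0,0,0.8,0,0,0,0],[0,0,0.7,0,0,0,0],[0,0,0.7,0,0,0,0],[0,0,0.6,0,0,0,0],[0,0,0.6,0,0,0,0]]
  ]
}}

```text
clock: 10.05
tool_pos: [0.5342, -0.1217, 0.1752]
eef_rot: [0.999, 0.052, -0.001, 0.0]
contact_force: [-0.5, -1.0, 1.2]
opening: 0.007
```

```bash
python3 rel.py
```

```text
t 10.05 tip in cf mm [-38.   -1.5 153.2] axes [[1.0, -0.001, -0.001], [-0.001, -1.0, -0.0], [-0.001, 0.0, -1.0]] F cf [-0.58 -0.9   1.24] op 0.01
```

Request:
{"method": "carry_out", "body": {
  "motion": [
    [[0,0,0.5,0,0,0,0],[0,0,0.5,0,0,0,0],[0,0,0.5,0,0,0,0],[0,0,0.5,0,0,0,0],[0,0,0,0,0,0,0]]
  ]
}}

```text
clock: 10.55
tool_pos: [0.5347, -0.1216, 0.1735]
eef_rot: [0.999, 0.052, -0.0, 0.0]
contact_force: [-2.0, -0.2, 4.5]
opening: 0.004
```

Request:
{"method": "carry_out", "body": {
  "motion": [
    [[0,0,0.4,0,0,0,0],[0,0,0.4,0,0,0,0],[0,0,0,0,0,0,0]]
  ]
}}

```text
clock: 10.85
tool_pos: [0.5346, -0.1215, 0.1734]
eef_rot: [0.999, 0.052, 0.0, 0.0]
contact_force: [-2.6, 0.5, 10.3]
opening: 0.007
```

```bash
python3 rel.py
```

```text
t 10.85 tip in cf mm [-37.5  -1.4 151.4] axes [[1.0, -0.0, 0.0], [-0.0, -1.0, -0.0], [0.0, 0.0, -1.0]] F cf [-2.54  0.75 10.25] op 0.01
```

The lid is at its stop: tip at 151.4 mm, and force rose to 10 N without further motion. I'll lift off and go over to the key.

Request:
{"method": "carry_out", "body": {
  "motion": [
    [[0,0,-3,0,0,0,0],[0,0,-12,0,0,0,0],[0,0,-15,0,0,0,0],[0,0,-15,0,0,0,0],[-20,16,2,0,0,0,0],[-20,16,2,0,0,0,0],[-20,16,2,0,0,0,0],[-20,16,2,0,0,0,0]]
  ]
}}

```text
clock: 11.65
tool_pos: [0.4618, -0.1943, 0.2102]
eef_rot: [0.999, 0.053, 0.001, 0.0]
contact_force: [0.7, -0.9, 0.2]
opening: 0.007
```

Request:
{"method": "carry_out", "body": {
  "motion": [
    [[-22,17,2,0,0,0,0],[0,0,0,0,0.116,0,0],[0,0,0,0,0.116,0,0],[0,0,0,0,0.117,0,0],[0,0,0,0,0,0,0]]
  ]
}}

```text
clock: 12.15
tool_pos: [0.4376, -0.2149, 0.209]
eef_rot: [0.984, 0.05, 0.168, -0.011]
contact_force: [1.2, -0.3, -0.3]
opening: 0.003
```

```bash
python3 rel.py; python3 -c "
from h import *
snap('scene','s5.png');s=snap('top','t5.png')
cv2.imwrite('pics/t5c.png',cv2.resize(s['pixels'][160:360,310:530,::-1],None,fx=3,fy=3))"
```

```text
t 12.15 tip in cf mm [-136.5  -84.   188.2] axes [[0.943, -0.003, 0.332], [-0.005, -1.0, 0.003], [0.332, -0.004, -0.943]] F cf [ 1.19 -0.47 -0.29] op 0.0
```

View pics/s5.png

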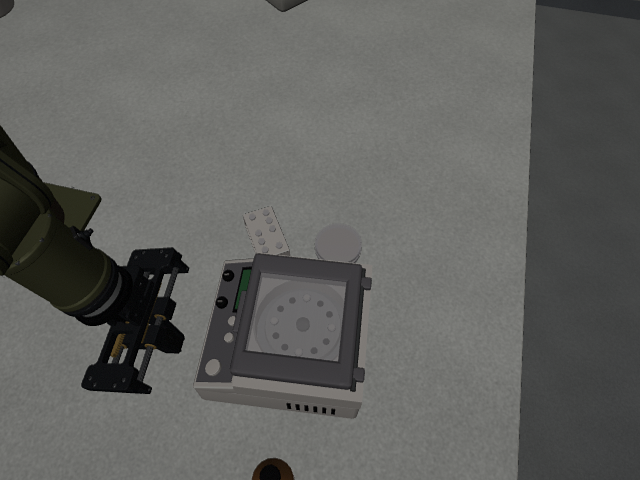

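The lid is shut flat (front edge (255,257)–(232,378)), the rack, dishes and bottle are unmoved, and the hand is in front of the start key at (212,367). I'll close in along the key normal.

Request:
{"method": "carry_out", "body": {
  "motion": [
    [[5,-2,12,0,0,0,0],[0,0,15,0,0,0,0],[0,0,15,0,0,0,0],[0,0,15,0,0,0,0],[0,0,15,0,0,0,0],[0,0,5,0,0,0,0],[0,0,0,0,0,0,0]]
  ]
}}

```text
clock: 12.95
tool_pos: [0.464, -0.2115, 0.1726]
eef_rot: [0.985, 0.054, 0.163, -0.014]
contact_force: [-0.6, -0.8, 0.2]
opening: 0.006
```

```bash
python3 rel.py; python3 -c "
from h import *
s=snap('scene','s6.png')
cv2.imwrite('pics/s6c.png',cv2.resize(s['pixels'][230:430,100:360,::-1],None,fx=3,fy=3))"
```

```text
t 12.95 tip in cf mm [-110.1  -83.2  151.7] axes [[0.947, 0.007, 0.322], [0.003, -1.0, 0.011], [0.322, -0.009, -0.947]] F cf [-0.68 -0.7   0.15] op 0.01
```

View pics/s6c.png

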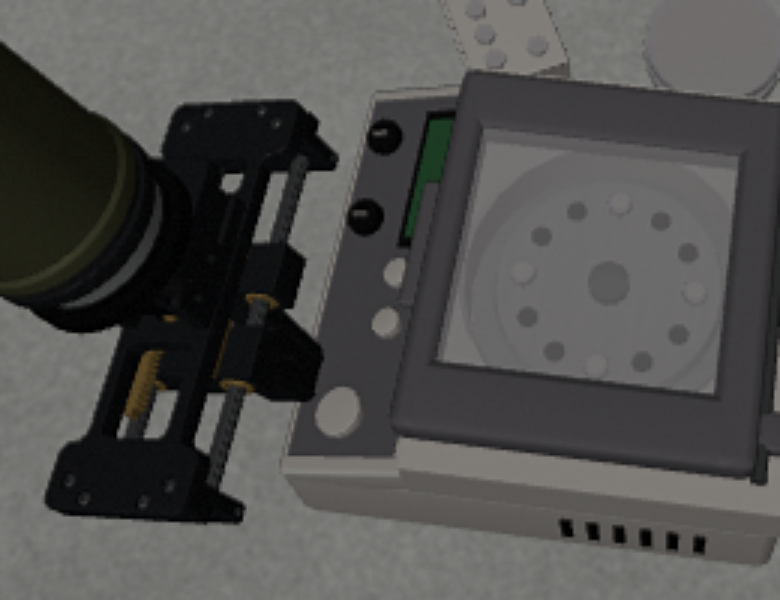

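```bash
python3 rel.py; python3 -c "
from h import *
s=readout.get_state();print(s['q'].round(3),s['qd'].round(3))"
```

```text
t 13.0 tip in cf mm [-110.6  -83.3  151.9] axes [[0.947, 0.006, 0.322], [0.003, -1.0, 0.011], [0.322, -0.009, -0.947]] F cf [-0.37  0.57 -0.59] op 0.0
[ 0.715  0.675 -0.429  2.225  1.553  0.094 -2.59 ] [ 0.008 -0.012  0.004  0.014 -0.026  0.003  0.017]
```

The tilt has driven joint 6 close to zero (a wrist singularity), and joint 7 is close to its limit. I'll back off and return towards vertical. A vertical press works too.

Request:
{"method": "carry_out", "body": {
  "motion": [
    [[0,0,-10,0,0,0,0],[0,0,-10,0,0,0,0],[0,0,-10,0,0,0,0],[0,0,-10,0,-0.03,0,0],[0,0,0,0,-0.06,0,0],[0,0,0,0,-0.06,0,0],[0,0,0,0,-0.06,0,0],[0,0,0,0,-0.06,0,0]]
  ]
}}

```text
clock: 13.8
tool_pos: [0.4498, -0.2131, 0.2103]
eef_rot: [0.998, 0.055, 0.027, -0.007]
contact_force: [0.2, 0.4, 0.2]
opening: 0.008
```

```bash
python3 rel.py; python3 -c "
from h import *
s=readout.get_state();print(s['q'].round(3),s['qd'].round(3))"
```

```text
t 13.8 tip in cf mm [-130.3  -83.3  188.4] axes [[0.999, 0.005, 0.054], [0.004, -1.0, 0.012], [0.054, -0.011, -0.998]] F cf [0.2  0.38 0.17] op 0.01
[ 0.884  0.712 -0.848  2.012  0.786  0.721 -1.904] [-0.203  0.16  -0.065 -0.44  -0.428  0.882  0.29 ]
```

Request:
{"method": "carry_out", "body": {
  "motion": [
    [[3.7,0,14,0,0,0,0],[3.7,0,14,0,0,0,0],[3.7,0,14,0,0,0,0],[3.7,0,14,0,0,0,0],[3.7,0,14,0,0,0,0],[0,0,0,0,0,0,0]]
  ]
}}

```text
clock: 14.4
tool_pos: [0.4717, -0.2099, 0.1399]
eef_rot: [0.998, 0.055, 0.027, -0.007]
contact_force: [0.0, 0.2, -0.1]
opening: 0.006
```

```bash
python3 rel.py; python3 -c "
from h import *
s=readout.get_state();print(s['q'].round(3))
s=snap('scene','s7.png')
cv2.imwrite('pics/s7c.png',cv2.resize(s['pixels'][230:430,100:360,::-1],None,fx=3,fy=3))"
```

```text
t 14.4 tip in cf mm [-108.2  -82.4  118. ] axes [[0.999, 0.005, 0.054], [0.005, -1.0, 0.011], [0.054, -0.011, -0.998]] F cf [ 0.04  0.16 -0.14] op 0.01
[ 0.779  0.826 -0.724  2.017  0.94   0.608 -2.04 ]
```

View pics/s7c.png

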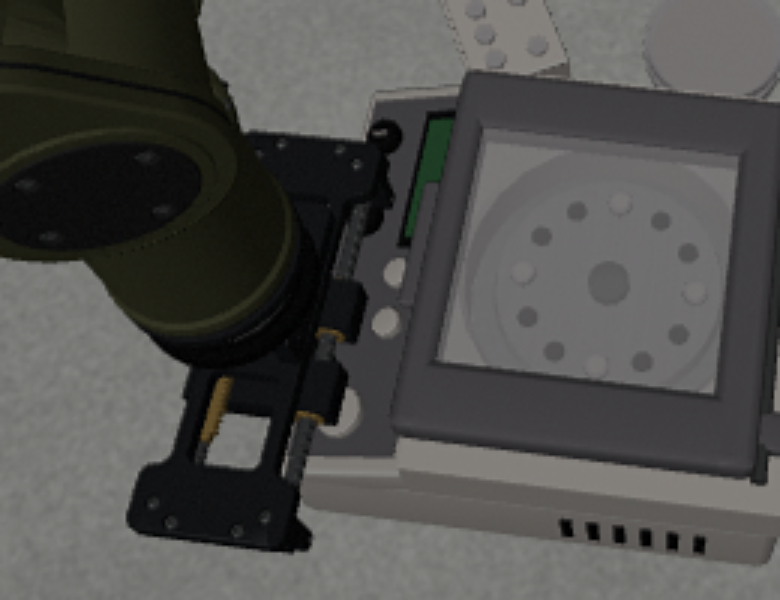

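The hand is over the start key (its edge visible at crop (345,412)), with the small keys at (397,272) and (385,322) clear of the fingers. I'll press gently.

Request:
{"method": "carry_out", "body": {
  "motion": [
    [[0.2,0,3,0,0,0,0],[0,0,3,0,0,0,0],[0,0,3,0,0,0,0],[0,0,2,0,0,0,0],[0,0,2,0,0,0,0],[0,0,1,0,0,0,0]]
  ]
}}

```text
clock: 15.05
tool_pos: [0.472, -0.2106, 0.1266]
eef_rot: [0.998, 0.055, 0.027, -0.006]
contact_force: [0.4, 0.5, -0.6]
opening: 0.002
```

Request:
{"method": "carry_out", "body": {
  "motion": [
    [[0,0,1,0,0,0,0],[0,0,1,0,0,0,0],[0,0,0,0,0,0,0]]
  ]
}}

```text
clock: 15.35
tool_pos: [0.4724, -0.2106, 0.1248]
eef_rot: [0.998, 0.055, 0.028, -0.006]
contact_force: [0.6, 0.5, 2.4]
opening: 0.005
```

```bash
python3 rel.py
```

```text
t 15.35 tip in cf mm [-107.5  -83.2  102.9] axes [[0.998, 0.004, 0.056], [0.004, -1.0, 0.01], [0.056, -0.009, -0.998]] F cf [0.63 0.43 2.4 ] op 0.01
```

Request:
{"method": "carry_out", "body": {
  "motion": [
    [[0,0,1,0,0,0,0],[0,0,1,0,0,0,0],[0,0,1,0,0,0,0],[0,0,1,0,0,0,0],[0,0,0,0,0,0,0]]
  ]
}}

```text
clock: 15.85
tool_pos: [0.4733, -0.2104, 0.121]
eef_rot: [0.998, 0.055, 0.028, -0.006]
contact_force: [1.3, 0.2, 4.4]
opening: 0.004
```

Request:
{"method": "carry_out", "body": {
  "motion": [
    [[0,0,0.7,0,0,0,0],[0,0,0.7,0,0,0,0],[0,0,0,0,0,0,0]]
  ]
}}

```text
clock: 16.15
tool_pos: [0.4734, -0.2104, 0.1205]
eef_rot: [0.998, 0.055, 0.029, -0.006]
contact_force: [0.4, 0.6, 13.4]
opening: 0.007
```

```bash
python3 rel.py
```

```text
t 16.15 tip in cf mm [-106.4  -83.2   98.5] axes [[0.998, 0.005, 0.058], [0.004, -1.0, 0.009], [0.058, -0.008, -0.998]] F cf [ 0.51  0.52 13.37] op 0.01
```

The key has bottomed out after about 5 mm of travel, and the force jumped from 4.4 to 13 N. I'll retreat straight up and away.

Request:
{"method": "carry_out", "body": {
  "motion": [
    [[0,0,-3,0,0,0,0],[0,0,-8,0,0,0,0],[0,0,-15,0,0,0,0],[0,0,-20,0,0,0,0],[0,0,-20,0,0,0,0],[0,0,-20,0,0,0,0],[0,0,-20,0,0,0,0],[0,0,-20,0,0,0,0]]
  ]
}}

```text
clock: 16.95
tool_pos: [0.464, -0.2125, 0.2454]
eef_rot: [0.998, 0.055, 0.026, -0.007]
contact_force: [-0.3, -0.8, -0.8]
opening: 0.004
```

Request:
{"method": "carry_out", "body": {
  "motion": [
    [[-10,15,-15,0,0,0,0],[-10,15,-15,0,0,0,0],[-10,15,-15,0,0,0,0],[-10,15,0,0,0,0,0],[-10,15,0,0,0,0,0],[0,0,0,0,0,0,0],[0,0,0,0,0,0,0],[0,0,0,0,0,0,0]]
  ]
}}

```text
clock: 17.75
tool_pos: [0.422, -0.2918, 0.2866]
eef_rot: [0.998, 0.055, 0.027, -0.007]
contact_force: [-0.2, -0.2, -0.0]
opening: 0.003
```

```bash
python3 rel.py; python3 -c "
from h import *
s=snap('scene','s8.png');t=snap('top','t8.png')
a=s['pixels'][190:480,90:400,::-1];b=t['pixels'][160:350,250:550,::-1]
cv2.imwrite('pics/f.png',np.hstack([cv2.resize(a,(400,375)),cv2.resize(b,(400,375))]))"
```

```text
t 17.75 tip in cf mm [-166.2 -158.6  264.6] axes [[0.998, 0.006, 0.055], [0.005, -1.0, 0.011], [0.055, -0.01, -0.998]] F cf [-0.27 -0.21 -0.01] op 0.0
```

View pics/f.png

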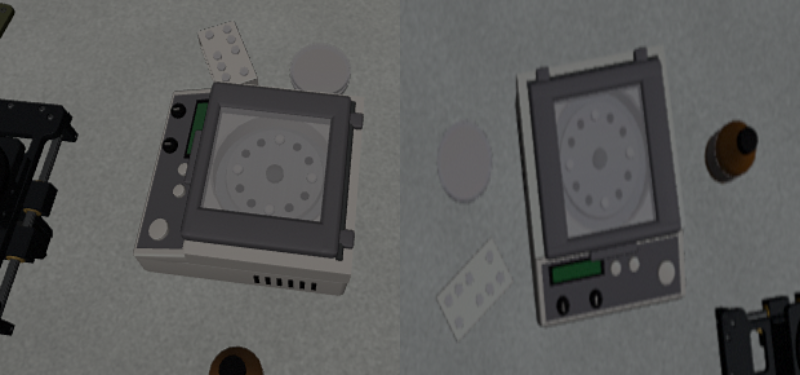

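The lid is flat shut in both views, and the start key has come back up (left (158,229), right (667,273)). The rack, dishes and bottle stand as before, and the hand is clear.

```bash
python3 -c "
from plant import ticket; print(ticket.finish_job())"
```

```text
the job is handed in; nothing more can be done
None
```

The job is done and handed in at about 17.8 s of the 51 s allowed: the lid is shut and the start key has been pressed.

- **Lid:** I pushed it down slowly with closed fingertips, needing about 1–4 N. At the end the fingertips stood at 151.4 mm (151 mm is shut), and the force rose to 10 N without further movement, so the lid is at its stop.
- **Start key:** I pressed it about 5 mm, to the bottom of its travel. The force was 4.4 N near the end and 13 N at the stop.
- **Last check:** both final pictures show the lid flat and the key back up. The rack, dishes and bottle look unmoved, the wrist force is near zero and the hand is clear.

**What went differently:** my first approach to the key, tilted 20° to match the panel, stopped short. The wrist was close to a singularity and joint 7 was close to its limit. I backed off without touching anything and pressed with a nearly vertical finger instead.

I had no direct reading of the keys or the lid angle, so key travel and lid closure come from fingertip position, force and the pictures. No finger came near the two small keys.

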